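# Clamp a dried lino printing block in the carving jig

## Robot

A 6-joint arm with a two-finger parallel gripper is mounted at the origin on the work surface; the furniture and walls round the work are solid. World frame = base frame: x ahead of the robot, y to its left, z up, the work surface at z = 0. Lengths are in mm, angles in rad, forces in N, time in s.
With the tool pointing down it reaches from about 275 to 975 mm from the base axis. Payload 8.4 kg.
Tool frame: the origin (TCP) lies between the finger pads; the fingertips stand tip_extent ahead of it and the grasp point (between the pads) lies 3 mm ahead of it (tip_extent is the distance from the TCP to the fingertips, in mm); z points along the fingers, y is the line along which they close (so a half turn about z gives the same grasp; the last joint's range is limited). The gripper opens to 92 mm and grips with 3 to 60 N. Pads are 20 mm wide; open, the fingers measure 128 mm over their backs; the gripper's body (75 mm by 189 mm) begins 69 mm behind the grasp point.
Start: joints at [1.319, 0.353, 1.633, -0, 1.155, -0.002], TCP at [154.505, 605.604, 236.583] pointing down, gripper open.
Joint ranges: [-2.63, 2.63], [-0.92, 2.1], [0.06, 2.66], [-1.3, 4.44], [0, 2.69], [-3.02, 3.02]. Speed limits (rad/s): [2.22, 2.22, 2.79, 3.14, 3.14, 3.14].

## Interface

Orientations are given as a unit quaternion [x, y, z, w].
In Python, from plant import * gives the robot as it stands.
- The arm moves only by the tool servo_tool, never from a script. Its argument "plan" is a list of rows, each a list of 3 entries, a list of its own where there are three numbers: the turn, a rotation vector about the tool's x, y, z in rad, then the shift along the tool's x, y, z in mm, then the closure, from 0 (fully open) to 1 (shut). A call has 1 to 8 rows; each row is the pose to reach, as a shift and turn from the pose commanded when the call began, along the tool's axes at that moment; what a row does not reach only later rows make up. A row lasts 1/8 s, in which the tool goes at most 62.5 mm and 10.7 degrees, less where a joint would pass 70% of its speed; a pose out of reach is approached as far as the arm can. A call with a gripper value outside its range is refused whole. The fingers move at their own pace and stop on an object; "newtons" is the grip in N (left out, the last holds). Time passes only in rows, so rows that repeat a pose let the fingers close. It gives the time, the measured TCP pose, the force, the opening and the grip force at its end, in the units of the state.
- state(): the state, without advancing time (a new reading comes with each control period).
- get_image(name): name is "scene" or "top" or "wrist"; returns the picture (480x640x3 uint8, blue, green, red); there is no depth.
- camera_params(name): a dict with "mtx" (3x3 intrinsics, pixels), "extrinsics" (4x4, takes a point from world to camera coordinates); the wrist camera has in their place "mount" (4x4, takes a point from camera to tool coordinates, whose origin is the TCP and whose axes are the flange's). Camera axes: x right, y down, z forward; pixel columns grow to the right and rows downward; lengths in mm; the calibration is good to about 2 mm. A picture is of the moment at which its call begins: read the wrist's pose just before it. camera_params takes no time and is no camera call.
- hand_in(): hands the job in; it is judged then, once.
The state is a dict: "clock": time; "qpos": joint angles; "qvel": joint speeds; "joint_efforts": joint torques, N m; "tool_pos": TCP position; "tool_rot": TCP orientation; "contact_force": force on the tool from outside, world axes, zero at the start; "moment": the same for the moment, N m; "finger_gap": opening from 0.0 (shut) to 1.0 (fully open); "grip_force": force on a finger pad.
Only numpy, scipy, OpenCV 4.12 (cv2) and the standard library are available. Lean on these libraries where they do the work, as an engineer would, in place of code of your own. Each camera call takes 0.05 s, during which the arm holds its last target. There are 200 camera calls.

## Task

The top printing block in the drying stack is ready for carving: take the blue spacer plate off it and lay that squarely on the pile of spare spacers, then set the block in the plywood carving jig, flat and snug against both wooden fences with its bare wooden ledge on the clamp's side. Flip the red clamp handle right over until it snaps closed by itself and the foot holds the block down on its ledge. Leave the rest of the stack, the pile and everything else on the bench where it stands.

Things in the scene. Friction and masses are not known exactly. Their poses are not given: they have to be found in the camera images.
- jig: carving jig, fixed to the bench: plywood base 285 x 135 x 24 mm with low wooden fences and a toggle clamp. Origin: on the bench (z = 0) straight under the centre of a snugly seated block; z up, +x along the block away from the clamp (the clamp is at -x). Base: x -200 to 85, y -67.5 to 67.5 mm, top 24 mm above the origin. A block snug to both fences has its origin at jig (0, 0, 24 mm)
- long_fence (a point): middle of the long fence's contact face, at plate level: jig (0, -30, 24 mm). The fence is 130 mm long (jig x -65 to 65), 14 mm wide, 6 mm high; the face looks to jig +y. The +y and +x sides of the seat are open
- end_stop (a point): middle of the end stop's contact face, at plate level: jig (-65, 3, 24 mm). It is 56 mm long (jig y -25 to 31), 12 mm wide, 6 mm high; the face looks to jig +x. While the clamp is open its arm stands almost upright behind this stop, no part of it beyond jig x = -50 mm, top under 150 mm above the bench
- clamp_handle (a joint): turn of the red handle, rad: 0 open (start; handle 80 degrees up from jig +x, so leaning a little to +x), growing as it swings over toward jig -x; 1.66 dead centre; 1.79 closed at its stop (pointing to jig -x, 3 degrees below level). Sprung: takes about 5 to 8 N at the grip; let go before dead centre it springs back open, past it it snaps to the stop and stays
- handle_pivot (a point): centre of the handle's hinge, whose axis is parallel to the jig's y: jig x = -159 mm, y = 0, 90 mm above the bench; fixed to the jig
- handle_grip (a point): point on the axis of the red handle grip, 80 mm from the hinge; moves with the handle. The grip is a round bar 22 mm in diameter (ribs 23 mm) from 35 to 107 mm from the hinge, which ends in a half ball; open, its top is about 196 mm above the bench
- clamp_foot: black rubber foot, 18 mm wide, on a sprung spindle at the end of the clamp's arm; it swings down with the arm and bears on the block's ledge with about 20 N when the clamp is closed, at jig (-46, 0 mm). Its origin lies on the arm's hinge, not on the foot
- block: printing block ready for carving: pale wooden base 130 x 60 x 18 mm (long side along its x) with a grey-green lino pad 90 x 58 x 4 mm glued on top, leaf lines cut in it; the last 40 mm of the wood at its -x end is bare: the ledge. Origin: centre of the wood's underside, z up, top of lino at 22 mm. Starts under spacer_top in the drying stack, underside 30 mm above the bench
- block_ledge (a point): middle of the block's bare ledge, on the wood's top face: at block x = -45 mm, z = 18 mm
- spacer_top: blue plastic spacer plate 140 x 66 x 8 mm (long side along its x), the top layer of the drying stack, lying on the block, parallel to it within 4 degrees and centred within 4 mm. Origin: centre of its underside (52 mm above the bench at the start), z up. About 0.09 kg
- spacer_mid: like spacer_top; the third layer of the drying stack, under the block, on block_low. Stays where it is
- block_low: like the block but with red-brown lino; bottom layer of the drying stack, on the bench, still drying. Stays where it is. Origin: centre of its underside
- pile_top: like spacer_top; the upper plate of the pile of spare spacers, lying squarely on pile_low. Origin: centre of its underside (its top is 8 mm higher, 16 mm above the bench)
- pile_low: like spacer_top; the lower plate of the pile of spare spacers, on the bench
- amber_bottle: bystander: brown bottle, 94 mm diameter, 212 mm high, origin at the centre of its foot
- spray_can: bystander: aerosol can, 65 mm diameter, 168 mm high, origin at the centre of its foot
- dropper_bottle: bystander: small dark blue bottle with a white pump, 37 mm diameter, 116 mm high, origin at the centre of its foot
- mug: bystander: blue mug, 84 mm wide, 83 mm high, origin at the centre of its foot
- white_spool: bystander: spool of white thread, 54 mm diameter, 62 mm high, origin at the centre of its foot
- cotton_jar: bystander: clear jar with a red lid, 106 mm diameter, 164 mm high, origin at the centre of its foot
Not all that is in view belongs to the job. What is shaped like the pile_top but purple is not meant.

How it is judged (in metres and radians):
On the way, in this order (a step that is already met when the one before it is completed fails the run):
1. the block lies in the jig against both fences, ledge toward the clamp, while the clamp is still open (x of block in the frame of jig between -0.004 and 0.004 m and y of block in the frame of jig between -0.004 and 0.004 m and z of block in the frame of jig between 0.0215 and 0.0265 m and angle between the x axis of block and the x axis of jig, either way round below 0.05 rad and angle between block's own z axis and vertical below 0.05 rad and x of block_ledge in the frame of jig below -0.03 m and value of joint clamp_handle below 0.6 rad), for 0.2 s.
2. the clamp handle has snapped closed and its foot presses on the block (value of joint clamp_handle above 1.75 rad and contact force between clamp_foot and block above 10 N), for 0.2 s.
At the end, for the whole second after the job is handed in: Block flat in the jig within 4 mm of snug to both fences, square within 0.05 rad, ledge to the clamp; handle at its closed stop (over 1.75 rad), foot pressing on the block with over 10 N; spacer_top flat on pile_top, centred within 15 mm, square within 0.12 rad; all at rest (all of step 2 and x of block in the frame of jig between -0.004 and 0.004 m and y of block in the frame of jig between -0.004 and 0.004 m and z of block in the frame of jig between 0.0215 and 0.0265 m and angle between the x axis of block and the x axis of jig, either way round below 0.05 rad and angle between each of block, spacer_top's own z axis and vertical below 0.05 rad and x of block_ledge in the frame of jig below -0.03 m and horizontal distance between spacer_top and pile_top below 0.015 m and z of spacer_top in the frame of pile_top between 0.006 and 0.01 m and angle between the x axis of spacer_top and the x axis of pile_top, either way round below 0.12 rad and linear speed of each of block, spacer_top, pile_top below 0.02 m/s and velocity of joint clamp_handle between -0.1 and 0.1 rad/s); the robot touches nothing.
It fails at once if the rest of the drying stack is shifted (block_low by over 12 mm or spacer_mid by over 15 mm) (distance of block_low from where it was at the start of the episode above 0.012 m or distance of spacer_mid from where it was at the start of the episode above 0.015 m).
It fails at once if the pile of spare spacers is pushed about (a plate moved over 20 mm) (distance of any of pile_low, pile_top from where it was at the start of the episode above 0.02 m).
It fails at once if a bystander is knocked over or moved by more than 30 mm (distance of any of amber_bottle, spray_can, dropper_bottle, mug, white_spool, cotton_jar from where it was at the start of the episode above 0.03 m or angle between any of amber_bottle, spray_can, dropper_bottle, mug, white_spool, cotton_jar's own z axis and vertical above 0.5 rad).
It also fails if it takes over 72 s, if anything falls off the work surface, if the arm or the gripper's body presses on something with over 40 N, if the wrist force passes 120 N, or if a joint passes its speed limit or range.

## Working session

There is one attempt and no reset: what is moved stays moved. The work goes in short steps, Python scripts to look and compute and a tool call to move; the robot and the scene stay as the last step left them, time stands still between calls to the robot, and variables do not carry over. Pictures are saved under pics/ and viewed, at most 10 in all, crops included, and the job is handed in when it is done.

Besides the shell and the picture viewer there is one more tool, called after "Call:" as a command line: name --argument value ..., lists and objects as JSON in quotes. servo_tool: Moves the arm, as the interface text tells. Its arguments: {"type":"object","properties":{"plan":{"type":"array","items":{"type":"array"}},"newtons":{"type":"number"}},"required":["plan"]}

```bash
ls; mkdir -p pics; python3 - <<'E'
from plant import *
import cv2
s=state(); print(s)
for n in ("top","scene"):
    cv2.imwrite(f"pics/{n}0.png",get_image(n)); p=camera_params(n); print(n,p)
print(camera_params("wrist"))
E
```

```text
pics
{'clock': 0.0, 'qpos': array([ 1.31859177e+00,  3.53688611e-01,  1.63414700e+00,  8.17708123e-06,
        1.15521570e+00, -2.40886184e-03]), 'qvel': array([-0.00038028,  0.00076993, -0.00023141,  0.00010965,  0.00082379,
       -0.00011054]), 'joint_efforts': array([-1.68351791e-03, -5.93834782e+01, -3.34212577e+01,  6.95773121e-02,
        2.33780465e-02, -1.08456773e-04]), 'tool_pos': array([154.38587577, 605.13233868, 235.83291006]), 'tool_rot': array([ 1.24574985e-01,  9.92209928e-01, -7.22952283e-04, -9.63069693e-05]), 'contact_force': array([-0.01610666, -0.91396435, -0.4063594 ]), 'moment': array([-0.01274345, -0.00809659,  0.00188618]), 'grip_force': 0.0, 'finger_gap': 1.002883767562308}
top {'mtx': array([[617.78492739,   0.        , 322.57717242],
       [  0.        , 617.78492739, 237.81292571],
       [  0.        ,   0.        ,   1.        ]]), 'extrinsics': array([[ 3.32536768e-03, -9.99962828e-01,  7.95510328e-03,
        -6.78182669e+01],
       [-9.87857330e-01, -4.52056826e-03, -1.55297970e-01,
         5.49785925e+02],
       [ 1.55328159e-01, -7.34208424e-0
[... 471 characters left out ...]
71400030e+02],
       [ 7.32201450e-01,  5.41193661e-01, -4.13509924e-01,
         8.88843512e+02],
       [ 0.00000000e+00,  0.00000000e+00,  0.00000000e+00,
         1.00000000e+00]])}
{'mtx': array([[421.11166931,   0.        , 316.82604545],
       [  0.        , 421.11166931, 242.81193781],
       [  0.        ,   0.        ,   1.        ]]), 'mount': array([[-5.46338956e-04, -9.63931829e-01, -2.66148700e-01,
         7.54938579e+01],
       [ 9.99999784e-01, -4.29510341e-04, -4.97166244e-04,
         1.39038245e-01],
       [ 3.64920749e-04, -2.66148914e-01,  9.63931856e-01,
        -1.48338300e+02],
       [ 0.00000000e+00,  0.00000000e+00,  0.00000000e+00,
         1.00000000e+00]])}
```

View pics/top0.png

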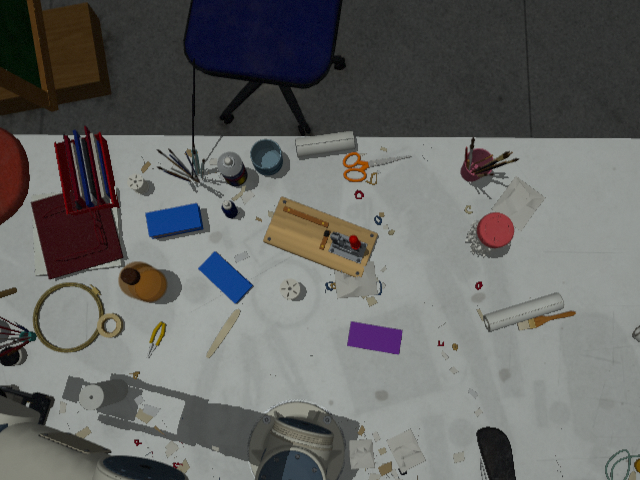

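View pics/scene0.png

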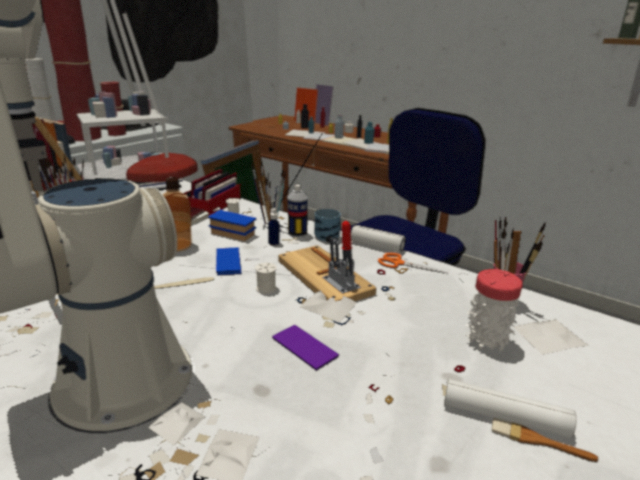

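Top view: drying stack at about (174,221), spare pile (226,277), jig about (320,237) with the clamp at its right end (350,242), and the purple decoy at (375,338). I'll segment these and get rough world positions.

```bash
cat > h.py <<'E'
from plant import *
import cv2, numpy as np
from scipy.spatial.transform import Rotation as R
def cam(n, st=None):
    """K, T(world->cam)"""
    p=camera_params(n)
    if n!="wrist": return p["mtx"],p["extrinsics"]
    s=st or state(); T=np.eye(4); T[:3,:3]=R.from_quat(s["tool_rot"]).as_matrix(); T[:3,3]=s["tool_pos"]
    return p["mtx"],np.linalg.inv(T@p["mount"])
def back(K,T,uv,z):
    uv=np.atleast_2d(np.asarray(uv,float)); d=np.c_[uv,np.ones(len(uv))]@np.linalg.inv(K).T
    d=d@T[:3,:3]; c=-T[:3,:3].T@T[:3,3]
    return c+d*((z-c[2])/d[:,2])[:,None]
def proj(K,T,P):
    q=np.atleast_2d(P)@T[:3,:3].T+T[:3,3]; q=q@K.T; return q[:,:2]/q[:,2:]
def rect(P):
    (c,(w,h),a)=cv2.minAreaRect(np.float32(P[:,:2]))
    if w<h: a+=90; w,h=h,w
    return np.round(c,1),round(w,1),round(h,1),round((a+90)%180-90,2)
def blobs(mask,amin):
    cs,_=cv2.findContours(mask,cv2.RETR_EXTERNAL,cv2.CHAIN_APPROX_NONE)
    return [c[:,0,:] for c in cs if cv2.contourArea(c)>amin]
def wtool(s,target,axes_yaw=None):
    """shift in tool axes from current pose to world target"""
    return R.from_quat(s["tool_rot"]).inv().apply(np.array(target)-s["tool_pos"])
E
python3 - <<'E'
from h import *
im=cv2.imread("pics/top0.png"); hsv=cv2.cvtColor(im,cv2.COLOR_BGR2HSV); K,T=cam("top")
m=cv2.inRange(hsv,(100,150,110),(118,255,255)); m[:150]=0
for b in blobs(m,300):
    c=b.mean(0); z=60 if c[1]<250 else 16
    print("blue",c,rect(back(K,T,b,z)))
m=cv2.inRange(hsv,(10,60,120),(25,200,255)); m[:180]=0;m[290:]=0; m[:,:255]=0;m[:,390:]=0
for b in blobs(cv2.morphologyEx(m,cv2.MORPH_CLOSE,np.ones((9,9))),1000):
    print("jig",b.mean(0),rect(back(K,T,b,24)))
# bystanders rough
for n,uv,z in [("mug",(266,155),80),("can",(231,163),168),("drop",(230,207),100),("amber",(131,277),200),("spool",(291,289),62),("clamp red",(354,242),190)]:
    print(n,back(K,T,uv,z).round())
print(cam("wrist")[1].round(3))
s=cv2.imread("pics/scene0.png"); c=cv2.resize(s[195:280,190:290],None,fx=6,fy=6,interpolation=cv2.INTER_CUBIC)
t=cv2.resize(im[180:310,250:390],None,fx=4,fy=4,interpolation=cv2.INTER_CUBIC)
cv2.imwrite("pics/c1.png",c)
cv2.imwrite("pics/c2.png",t)
E
```

```text
blue [225.10714286 276.97321429] (array([447.8, 197. ]), 136.8, 66.5, 48.35)
blue [172.58333333 219.39583333] (array([595.5, 332.5]), 138.4, 62.9, -78.16)
jig [320.10992908 236.61702128] (array([556.5, -58.8]), 282.2, 131.8, 68.87)
mug [[767.  86.  80.]]
can [[720. 166. 168.]]
drop [[621. 176. 100.]]
amber [[429. 393. 200.]]
spool [[412.  16.  62.]]
clamp red [[ 517. -141.  190.]]
[[ 2.48000e-01  9.69000e-01 -2.00000e-03 -6.24275e+02]
 [ 9.34000e-01 -2.38000e-01  2.66000e-01 -2.94240e+01]
 [ 2.57000e-01 -6.70000e-02 -9.64000e-01  3.91560e+02]
 [ 0.00000e+00  0.00000e+00  0.00000e+00  1.00000e+00]]
```

View pics/c1.png

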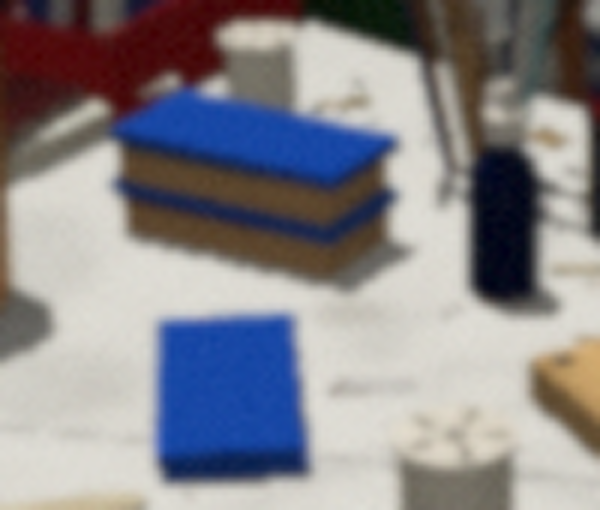

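The ledge end isn't visible here because the spacer covers it, so I'll check once the spacer is off. Next I move above the stack, going up and over the bottle.

Call:
servo_tool --plan '[[[0, 0, 0], [0, 0, -60], 0], [[0, 0, 0.18], [-60, -20, -110], 0], [[0, 0, 1.113], [-495, -156, -110], 0], [[0, 0, 1.113], [-495, -156, -110], 0], [[0, 0, 1.113], [-495, -156, -110], 0], [[0, 0, 1.113], [-495, -156, -110], 0], [[0, 0, 1.113], [-495, -156, -110], 0], [[0, 0, 1.113], [-495, -156, -110], 0]]'

```text
clock: 1.1
tool_pos: [516.1, 380.6, 344.1]
tool_rot: [0.631, 0.776, -0.0, -0.0]
contact_force: [0.7, 1.0, 0.5]
finger_gap: 0.999
grip_force: 0.0
```

```bash
cat >> h.py <<'E'
def go(xyz,yaw):
    """print turn & shift (tool axes, mm) to put TCP at xyz, tool down with tool y at world angle yaw (deg)"""
    s=state(); r=R.from_quat(s["tool_rot"]); a=np.radians(yaw); y=np.array([np.cos(a),np.sin(a),0]); z=np.array([0,0,-1.])
    D=R.from_matrix(np.c_[np.cross(y,z),y,z]); t=(r.inv()*D).as_rotvec()
    print("at",s["tool_pos"].round(1),"clock",round(float(s["clock"]),2),"F",s["contact_force"].round(1),"turn",t.round(4),"shift",r.inv().apply(np.array(xyz)-s["tool_pos"]).round(1))
E
python3 - <<'E'
import plant; print([n for n in dir(plant) if n[0]!='_']); print(getattr(plant,'tip_extent',None))
from h import *
go([595,332,330],11.9)
E
```

```text
['PlanningError', 'camera_params', 'get_image', 'hand_in', 'state', 'tip_extent']
22.0
at [516.1 380.6 344.1] clock 1.1 F [0.7 1.  0.5] turn [-0.0004  0.     -0.0024] shift [-63.7  67.3  14.1]
```

```bash
python3 - <<'E'
from h import *
go([560,190,345],11.9)
E
```

```text
at [516.1 380.6 344.1] clock 1.1 F [0.7 1.  0.5] turn [-0.0004  0.     -0.0024] shift [-195.6    4.1   -0.9]
```

Call:
servo_tool --plan '[[[0, 0, 0], [-60, 1, 0], 0], [[0, 0, 0], [-120, 2, 0], 0], [[0, 0, 0], [-180, 4, 0], 0], [[0, 0, 0], [-195, 4, 0], 0], [[0, 0, 0], [-195, 4, 0], 0]]'

```text
clock: 1.72
tool_pos: [558.9, 191.6, 344.1]
tool_rot: [0.631, 0.776, -0.0, -0.0]
contact_force: [-0.5, -0.1, -0.1]
finger_gap: 1.0
grip_force: 0.0
```

```bash
python3 - <<'E'
from h import *
s=state(); im=get_image("wrist"); cv2.imwrite("pics/w0.png",im); np.savez("w0.npz",p=s["tool_pos"],q=s["tool_rot"])
print(s["tool_pos"],s["qvel"].round(3))
hsv=cv2.cvtColor(im,cv2.COLOR_BGR2HSV); K,T=cam("wrist",s)
m=cv2.inRange(hsv,(100,150,90),(118,255,255))
for b in blobs(m,1500):
    c=b.mean(0); print("blue",c.round(),[(z,rect(back(K,T,b,z))) for z in (16,60)])
m=cv2.inRange(hsv,(10,60,100),(25,200,255))
for b in blobs(cv2.morphologyEx(m,cv2.MORPH_CLOSE,np.ones((9,9))),3000):
    print("jig",b.mean(0).round(),rect(back(K,T,b,24)))
E
```

```text
[558.90879348 191.61134399 344.14271285] [ 0.04   0.006 -0.008  0.009 -0.002  0.013]
blue [229. 167.] [(16, (array([450.1, 197.4]), 137.9, 66.7, 47.52)), (60, (array([458.7, 203.7]), 125.1, 60.6, 47.52))]
blue [385.  74.] [(16, (array([603.4, 333. ]), 138.9, 71.4, -78.4)), (60, (array([597.9, 326.8]), 126.1, 64.8, -78.4))]
jig [300. 353.] (array([577.8, -17.1]), 203.3, 124.3, 63.08)
```

View pics/w0.png

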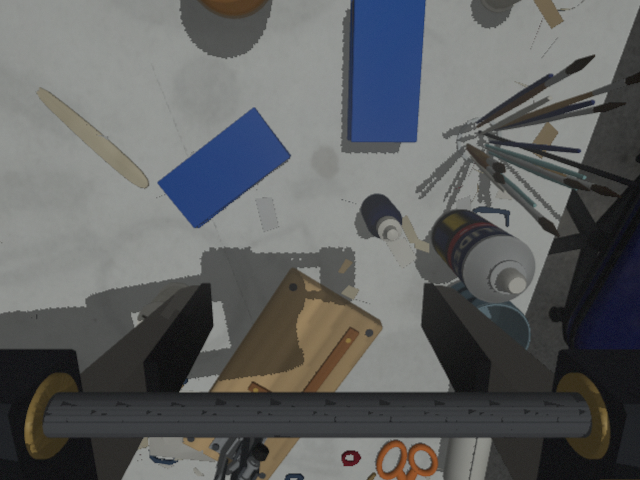

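Wrist view: stack spacer at (385,74), pile (229,167) and jig seat around (310,350). The long fence is on the far (+x) side and the dropper bottle is at (385,220). Positions agree with the top camera: spacer at (596, 333) with its long axis at -78.3°, pile at (449.5, 197) at 47.8°.

```bash
python3 - <<'E'
from h import *
go([596,333,73.5],11.7)
E
```

```text
at [558.7 192.6 344.2] clock 1.77 F [-0.5 -0.6  0.1] turn [-0.0003 -0.0006  0.0032] shift [129.5  65.4 270.7]
```

Call:
servo_tool --plan '[[[0, 0, 0.003], [55, 27, 0], 0], [[0, 0, 0.003], [105, 53, 30], 0], [[0, 0, 0.003], [130, 65, 85], 0], [[0, 0, 0.003], [130, 65, 140], 0], [[0, 0, 0.003], [130, 65, 195], 0], [[0, 0, 0.003], [130, 65, 225], 0], [[0, 0, 0.003], [130, 65, 225], 0]]'

```text
clock: 2.65
tool_pos: [593.1, 333.7, 116.4]
tool_rot: [0.63, 0.776, -0.002, -0.001]
contact_force: [-0.7, -0.6, 0.8]
finger_gap: 0.997
grip_force: 0.0
```

```bash
python3 - <<'E'
from h import *
go([596,333,73.5],11.7)
E
```

```text
at [593.1 333.7 116.4] clock 2.65 F [-0.7 -0.6  0.8] turn [-0.0052  0.0013  0.0028] shift [-1.3  2.9 42.9]
```

Call:
servo_tool --plan '[[[0, 0, 0.002], [-1, 2, 25], 0], [[0, 0, 0.002], [-1, 2, 42], 0], [[0, 0, 0.002], [-1, 2, 42], 0], [[0, 0, 0.002], [-1, 2, 42], 0]]'

```text
clock: 3.15
tool_pos: [598.2, 332.7, 78.4]
tool_rot: [0.632, 0.775, 0.001, 0.0]
contact_force: [0.4, -0.1, -0.0]
finger_gap: 0.997
grip_force: 0.0
```

Call:
servo_tool --plan '[[[0, 0, 0], [0, -2, 4], 0], [[0, 0, 0], [0, -2, 4.5], 0]]'

```text
clock: 3.4
tool_pos: [595.7, 331.7, 73.0]
tool_rot: [0.632, 0.775, 0.0, 0.0]
contact_force: [0.3, -0.1, -0.5]
finger_gap: 1.001
grip_force: 0.0
```

Call:
servo_tool --plan '[[[0, 0, 0], [0, 0, 0], 0.2], [[0, 0, 0], [0, 0, 0], 0.45], [[0, 0, 0], [0, 0, 0], 0.45], [[0, 0, 0], [0, 0, 0], 0.45], [[0, 0, 0], [0, 0, 0], 0.45]]' --newtons 15

```text
clock: 4.03
tool_pos: [596.0, 331.8, 72.9]
tool_rot: [0.632, 0.775, 0.0, 0.0]
contact_force: [0.5, 0.1, 1.3]
finger_gap: 0.714
grip_force: 15.0
```

```bash
python3 - <<'E'
from h import *
go([449.5,197.2,140],-42.2)
E
```

```text
at [596.  331.8  72.9] clock 4.03 F [0.5 0.1 1.3] turn [ 3.000e-04 -2.000e-04  9.395e-01] shift [-102.3 -170.6  -67.1]
```

Call:
servo_tool --plan '[[[0, 0, 0], [0, 0, -20], 0.45], [[0, 0, 0], [0, 0, -70], 0.45], [[0, 0, 0.15], [-40, -20, -110], 0.45], [[0, 0, 0.3], [-70, -60, -120], 0.45], [[0, 0, 0.48], [-85, -105, -120], 0.45], [[0, 0, 0.66], [-98, -145, -120], 0.45], [[0, 0, 0.84], [-100, -172, -110], 0.45], [[0, 0, 0.94], [-101, -172, -90], 0.45]]'

```text
clock: 5.03
tool_pos: [446.7, 197.8, 164.5]
tool_rot: [0.915, 0.403, 0.001, -0.0]
contact_force: [0.3, 0.5, 0.1]
finger_gap: 0.718
grip_force: 15.0
```

```bash
python3 - <<'E'
from h import *
go([449.5,197.2,60],-42.2); print(state()["finger_gap"])
s=state(); im=get_image("wrist"); cv2.imwrite("pics/w1.png",im); np.savez("w1.npz",p=s["tool_pos"],q=s["tool_rot"])
im=get_image("top"); cv2.imwrite("pics/t1.png",im)
cv2.imwrite("pics/t1c.png",np.hstack([cv2.resize(im[170:270,110:230],None,fx=3,fy=3,interpolation=cv2.INTER_CUBIC),cv2.resize(cv2.imread("pics/w1.png"),(400,300))]))
hsv=cv2.cvtColor(cv2.imread("pics/w1.png"),cv2.COLOR_BGR2HSV); K,T=cam("wrist",s)
m=cv2.inRange(hsv,(100,150,90),(118,255,255))
for b in blobs(m,1500):
    print("blue",b.mean(0).round(),b.min(0),b.max(0),[(z,rect(back(K,T,b,z))) for z in (16,s["tool_pos"][2]-12.9)])
E
```

```text
at [446.7 197.8 164.5] clock 5.03 F [0.3 0.5 0.1] turn [ 0.0008 -0.002  -0.0049] shift [  1.3   2.4 104.5]
0.7180228521271825
blue [320. 218.] [231 140] [402 304] [(16, (array([450., 202.]), 121.6, 119.9, 47.34)), (np.float64(151.58794650141434), (array([471.3, 225.4]), 66.1, 65.2, 47.34))]
```

View pics/t1c.png

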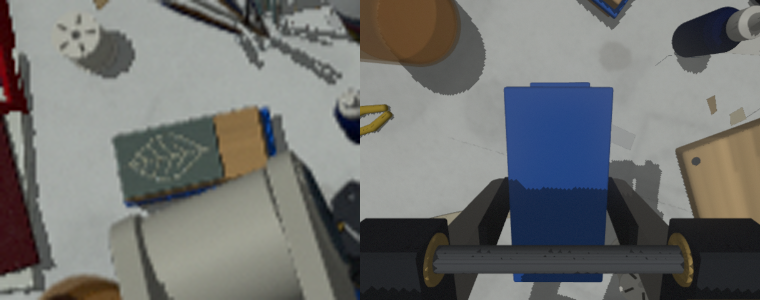

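The crop shows the block's lino on the left and bare ledge on the right, so the ledge points to world -y and block +x matches my tool x. No flip is needed, and the plate is centred in the grip. Now I lower it.

Call:
servo_tool --plan '[[[0, 0, -0.004], [1, 2, 50], 0.45], [[0, 0, -0.004], [1, 2, 90], 0.45], [[0, 0, -0.004], [1, 2, 110], 0.45], [[0, 0, -0.004], [1, 2, 115], 0.45], [[0, 0, -0.004], [1, 2, 115], 0.45], [[0, 0, -0.004], [1, 2, 115], 0.45]]'

```text
clock: 5.88
tool_pos: [450.8, 197.9, 49.0]
tool_rot: [0.913, 0.407, 0.001, 0.0]
contact_force: [0.3, 1.1, -1.3]
finger_gap: 0.715
grip_force: 15.0
```

```bash
python3 - <<'E'
from h import *
go([449,197,39],-42.2)
E
```

```text
at [450.8 197.9  49. ] clock 5.88 F [ 0.3  1.1 -1.3] turn [ 0.0008 -0.0018  0.004 ] shift [-1.9 -0.7 10. ]
```

Call:
servo_tool --plan '[[[0, 0, 0], [-1, 0, 5], 0.45], [[0, 0, 0], [-1, 0, 9], 0.45], [[0, 0, 0], [-1, 0, 9.5], 0.45], [[0, 0, 0], [-1, 0, 9.5], 0.45]]'

```text
clock: 6.38
tool_pos: [449.2, 196.8, 38.3]
tool_rot: [0.914, 0.407, -0.0, 0.0]
contact_force: [0.1, -1.1, -0.1]
finger_gap: 0.716
grip_force: 15.6
```

Release, rise, and go to a viewpoint over the block.

Call:
servo_tool --plan '[[[0, 0, 0], [0, 0, 0], 0.15], [[0, 0, 0], [0, 0, 0], 0], [[0, 0, 0], [0, 0, 0], 0], [[0, 0, 0], [0, 0, -30], 0], [[0, 0, 0], [0, 0, -90], 0], [[0, 0, 0], [0, 0, -150], 0], [[0, 0, 0], [0, 0, -190], 0], [[0, 0, 0], [0, 0, -190], 0]]'

```text
clock: 7.38
tool_pos: [450.9, 197.5, 231.6]
tool_rot: [0.914, 0.407, 0.003, 0.0]
contact_force: [0.6, 0.1, -0.4]
finger_gap: 1.002
grip_force: 0.0
```

```bash
python3 - <<'E'
from h import *
go([610,275,240],11.7)
E
```

```text
at [450.9 197.5 231.6] clock 7.38 F [ 0.6  0.1 -0.4] turn [ 0.0052 -0.0041 -0.9372] shift [164.   66.4  -7.3]
```

Call:
servo_tool --plan '[[[0, 0, -0.18], [50, 15, -10], 0], [[0, 0, -0.36], [100, 30, -10], 0], [[0, 0, -0.54], [150, 20, -10], 0], [[0, 0, -0.72], [185, 16, -10], 0], [[0, 0, -0.9], [198, 16, -10], 0], [[0, 0, -0.937], [198, 16, -10], 0], [[0, 0, -0.937], [198, 16, -10], 0], [[0, 0, -0.937], [198, 16, -10], 0]]'

```text
clock: 8.38
tool_pos: [593.1, 332.5, 238.1]
tool_rot: [0.633, 0.775, -0.0, -0.0]
contact_force: [0.0, 0.7, 0.4]
finger_gap: 1.002
grip_force: 0.0
```

```bash
python3 - <<'E'
from h import *
s=state(); im=get_image("wrist"); cv2.imwrite("pics/w2.png",im); np.savez("w2.npz",p=s["tool_pos"],q=s["tool_rot"])
K,T=cam("wrist",s); print(s["qvel"].round(3)); go([596,333,100],11.7)
hsv=cv2.cvtColor(im,cv2.COLOR_BGR2HSV)
m=cv2.inRange(hsv,(10,60,80),(25,220,255)); 
for b in blobs(cv2.morphologyEx(m,cv2.MORPH_CLOSE,np.ones((5,5))),1500): print("wood",b.mean(0).round(),rect(back(K,T,b,48)))
m=cv2.inRange(hsv,(40,20,30),(100,110,160)); m=cv2.morphologyEx(m,cv2.MORPH_OPEN,np.ones((5,5))); m=cv2.morphologyEx(m,cv2.MORPH_CLOSE,np.ones((9,9)))
for b in blobs(m,1500): print("lino",b.mean(0).round(),rect(back(K,T,b,52)))
E
```

```text
[ 0.002 -0.003 -0.007  0.     0.002 -0.01 ]
at [593.2 332.6 238.4] clock 8.43 F [ 0.1 -0.  -0. ] turn [-0.0002  0.0001 -0.0024] shift [ -0.2   2.8 138.4]
wood [258. 465.] (array([584.1,  89.6]), 135.3, 48.2, 11.56)
wood [79. 92.] (array([405.2, 393.1]), 137.1, 122.1, 0.13)
lino [320. 207.] (array([594.4, 341.5]), 62.6, 56.6, -77.9)
```

View pics/w2.png

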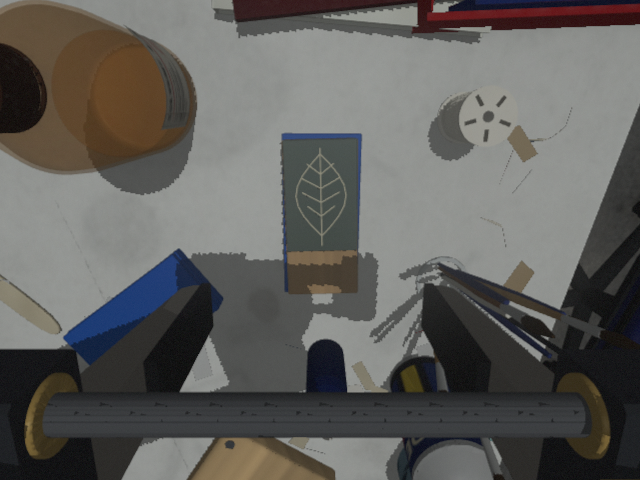

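The block is clear: lino spans rows 138–250, ledge rows 250–294, columns 283–359. Computing its centre from those edges.

```bash
python3 - <<'E'
from h import *
d=np.load("w2.npz"); s=dict(tool_pos=d["p"],tool_rot=d["q"]); K,T=cam("wrist",s)
g=cv2.imread("pics/w2.png").astype(int)
# edges: along column direction on ledge (R-B) and lino; print row profiles
for r in (160,180,235,270,285): 
    print(r,[tuple(g[r,c]) for c in list(range(280,291,2))+list(range(352,366,2))])
print([ (r,tuple(g[r,300])) for r in list(range(130,144,2))+list(range(246,256,2))+list(range(288,300,2))])
a=back(K,T,(321,138.5),52)[0];b=back(K,T,(321.5,293),48)[0]
print(a,b,(a+b)/2,np.linalg.norm((a-b)[:2]),np.degrees(np.arctan2(*(a-b)[1::-1])))
for q in ((286,270),(358,270)): print(back(K,T,q,48))
for q in ((284.5,180),(359,180)): print(back(K,T,q,52))
go([596,333,61],11.7)
E
```

```text
160 [(np.int64(151), np.int64(154), np.int64(151)), (np.int64(65), np.int64(69), np.int64(71)), (np.int64(76), np.int64(79), np.int64(73)), (np.int64(77), np.int64(81), np.int64(74)), (np.int64(77), np.int64(81), np.int64(73)), (np.int64(77), np.int64(81), np.int64(75)), (np.int64(77), np.int64(82), np.int64(74)), (np.int64(79), np.int64(83), np.int64(76)), (np.int64(75), np.int64(78), np.int64(72)), (np.int64(110), np.int64(74), np.int64(62)), (np.int64(114), np.int64(80), np.int64(62)), (np.int64(145), np.int64(148), np.int64(146)), (np.int64(145), np.int64(148), np.int64(146))]
180 [(np.int64(148), np.int64(151), np.int64(149)), (np.int64(88), np.int64(75), np.int64(69)), (np.int64(67), np.int64(72), np.int64(70)), (np.int64(77), np.int64(80), np.int64(73)), (np.int64(79), np.int64(84), np.int64(75)), (np.int64(78), np.int64(81), np.int64(74)), (np.int64(75), np.int64(79), np.int64(72)), (np.int64(76), np.int64(79), np.int64(72)), (np.int64(74), np.int64(77), np.int64(70)), (np.int64(110), np.int64(73), np.int64(58)), (np.int64(122), np.int64(108), np.int64(102)), (np.int64(147), 
[... 2498 characters left out ...]
), (290, (np.int64(50), np.int64(62), np.int64(73))), (292, (np.int64(47), np.int64(60), np.int64(70))), (294, (np.int64(72), np.int64(76), np.int64(78))), (296, (np.int64(83), np.int64(85), np.int64(84))), (298, (np.int64(82), np.int64(84), np.int64(83)))]
[582.4498019  397.95422218  52.        ] [609.05362002 271.21411085  48.        ] [595.75171096 334.58416652  50.        ] 129.50219672498025 101.85475419755566
[[575.27412462 285.71868867  48.        ]]
[[635.18242456 297.92865585  48.        ]]
[[560.58004758 360.95546543  52.        ]]
[[618.35670411 372.71583968  52.        ]]
at [593.2 332.6 238.4] clock 8.43 F [ 0.1 -0.  -0. ] turn [-0.0002  0.0001 -0.0024] shift [ -0.2   2.8 177.4]
```

Block centre is (596, 334.6) at yaw 101.9°. I'll grasp 10 mm toward its +x end, fingertips about 8.5 mm above its underside.

```bash
python3 - <<'E'
from h import *
go([594,344.4,60.5],11.9)
E
```

```text
at [593.2 332.6 238.4] clock 8.43 F [ 0.1 -0.  -0. ] turn [-0.0002  0.0001 -0.0059] shift [ 11.4   3.1 177.9]
```

Call:
servo_tool --plan '[[[0, 0, 0], [8, 2, 60], 0], [[0, 0, 0], [11.5, 3, 120], 0], [[0, 0, 0], [11.5, 3, 155], 0], [[0, 0, 0], [11.5, 3, 165], 0], [[0, 0, 0], [11.5, 3, 165], 0], [[0, 0, 0], [11.5, 3, 165], 0]]'

```text
clock: 9.18
tool_pos: [595.4, 345.7, 75.5]
tool_rot: [0.632, 0.775, 0.001, 0.001]
contact_force: [1.2, -0.5, 0.0]
finger_gap: 0.997
grip_force: 0.0
```

```bash
python3 - <<'E'
from h import *
go([594,344.4,60.5],11.9)
E
```

```text
at [595.4 345.7  75.5] clock 9.18 F [ 1.2 -0.5  0. ] turn [ 0.003  -0.0009 -0.004 ] shift [-1.  -1.7 15. ]
```

Call:
servo_tool --plan '[[[0, 0, -0.003], [-1, -1, 10], 0], [[0, 0, -0.003], [-1, -1, 14], 0], [[0, 0, -0.003], [-1, -1, 14], 0], [[0, 0, -0.003], [-1, -1, 14], 0]]'

```text
clock: 9.68
tool_pos: [593.5, 344.0, 59.4]
tool_rot: [0.63, 0.776, 0.0, 0.0]
contact_force: [0.1, -0.5, 0.4]
finger_gap: 1.001
grip_force: 0.0
```

Call:
servo_tool --plan '[[[0, 0, 0], [0, 0, -1], 0.15], [[0, 0, 0], [0, 0, -1], 0.3], [[0, 0, 0], [0, 0, -1], 0.55], [[0, 0, 0], [0, 0, -1], 0.55], [[0, 0, 0], [0, 0, -1], 0.55], [[0, 0, 0], [0, 0, -1], 0.55]]' --newtons 30

```text
clock: 10.42
tool_pos: [593.5, 343.9, 60.4]
tool_rot: [0.63, 0.776, 0.0, 0.0]
contact_force: [-0.1, -0.9, 0.6]
finger_gap: 0.65
grip_force: 29.9
```

Gripped at 59.8 mm. Now I'll lift a little and refine the jig pose by checking predicted outlines against the saved images.

```bash
cat >> h.py <<'E'
def jigT(o,yaw):
    a=np.radians(yaw); T=np.eye(4); T[:2,:2]=[[np.cos(a),-np.sin(a)],[np.sin(a),np.cos(a)]]; T[:2,3]=o; return T
def jp(o,yaw,P): return np.atleast_2d(P)@jigT(o,yaw)[:3,:3].T+jigT(o,yaw)[:3,3]
E
python3 - <<'E'
from h import *
yaw=68.87; a=np.radians(yaw); o=np.array([556.5,-58.8])+57.5*np.array([np.cos(a),np.sin(a)]); print(o)
L=[[(85,-67.5,24),(85,67.5,24),(-200,67.5,24),(-200,-67.5,24),(85,-67.5,24)],[(65,-30,30),(-65,-30,30),(-65,-44,30),(65,-44,30),(65,-30,30)],[(-65,-25,30),(-65,31,30),(-77,31,30),(-77,-25,30),(-65,-25,30)]]
d=np.load("w0.npz"); s=dict(tool_pos=d["p"],tool_rot=d["q"])
out=[]
for n,f,KT,(x0,y0,x1,y1),k in (("top","pics/top0.png",cam("top"),(255,190,385,284),3),("w","pics/w0.png",cam("wrist",s),(200,260,395,466),2)):
    im=cv2.imread(f); big=cv2.resize(im[y0:y1,x0:x1],None,fx=k,fy=k,interpolation=cv2.INTER_CUBIC)
    for l in L:
        p=(proj(*KT,jp(o,yaw,l))+.5-[x0,y0])*k
        cv2.polylines(big,[np.int32(p*16)],False,(0,255,0),1,cv2.LINE_AA,4)
    out.append(big)
h=max(i.shape[0] for i in out); out=[cv2.copyMakeBorder(i,0,h-i.shape[0],0,0,cv2.BORDER_CONSTANT) for i in out]
v=np.hstack(out); print(v.shape); cv2.imwrite("pics/ov.png",v)
E
```

```text
[577.22790199  -5.1660175 ]
(412, 780, 3)
```

View pics/ov.png

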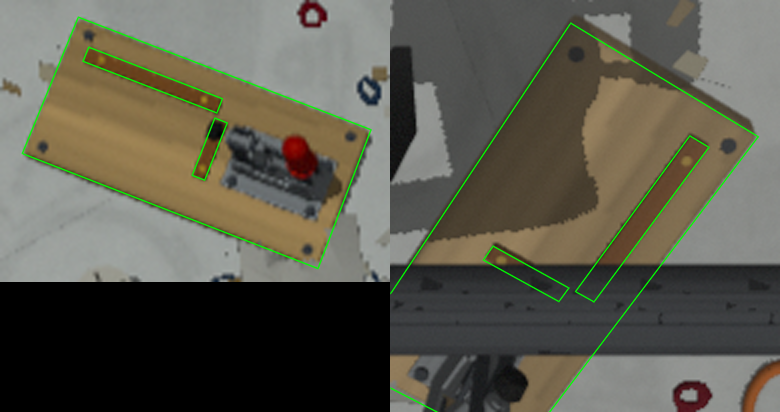

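The jig outline fits the top image well; the wrist view suggests +1–3 mm in y. I'll therefore seat by touch. Lifting and moving over the seat, offset from the fences.

```bash
python3 - <<'E'
from h import *
go([586,34,180],-21.1)
E
```

```text
at [593.5 343.9  60.4] clock 10.43 F [-0.1 -0.9  0.6] turn [ 1.000e-04 -1.000e-04  5.752e-01] shift [-301.8  -71.  -119.6]
```

Call:
servo_tool --plan '[[[0, 0, 0], [0, 0, -25], 0.55], [[0, 0, 0], [0, 0, -85], 0.55], [[0, 0, 0], [-30, -5, -120], 0.55], [[0, 0, 0.15], [-90, -20, -122], 0.55], [[0, 0, 0.3], [-150, -35, -122], 0.55], [[0, 0, 0.45], [-210, -50, -122], 0.55], [[0, 0, 0.576], [-265, -62, -122], 0.55], [[0, 0, 0.576], [-300, -70, -122], 0.55]]'

```text
clock: 11.42
tool_pos: [585.9, 33.4, 182.1]
tool_rot: [0.826, 0.564, -0.0, -0.0]
contact_force: [-0.1, -0.4, -1.6]
finger_gap: 0.647
grip_force: 29.9
```

```bash
python3 - <<'E'
from h import *
go([586,34,90],-21.1); print(state()["finger_gap"],state()["qpos"].round(2))
E
```

```text
at [585.9  33.4 182.1] clock 11.43 F [-0.1 -0.4 -1.6] turn [-0.0004  0.0005 -0.0039] shift [ 0.6 -0.1 92.1]
0.6469581718825245 [ 0.05  0.35  1.77 -0.    1.02  0.43]
```

Call:
servo_tool --plan '[[[0, 0, -0.003], [0, 0, 50], 0.55], [[0, 0, -0.003], [0, 0, 90], 0.55], [[0, 0, -0.003], [0, 0, 108], 0.55], [[0, 0, -0.003], [0, 0, 110], 0.55], [[0, 0, -0.003], [0, 0, 110], 0.55], [[0, 0, -0.003], [0, 0, 110], 0.55], [[0, 0, -0.003], [0, 0, 110], 0.55]]'

```text
clock: 12.3
tool_pos: [587.2, 36.0, 73.3]
tool_rot: [0.824, 0.567, 0.001, 0.0]
contact_force: [-0.5, -0.8, -1.3]
finger_gap: 0.648
grip_force: 29.9
```

```bash
python3 - <<'E'
from h import *
go([578,13.4,57.5],-21.1)
s=state(); im=get_image("wrist"); cv2.imwrite("pics/w3.png",im); np.savez("w3.npz",p=s["tool_pos"],q=s["tool_rot"])
E
```

```text
at [587.2  36.   73.3] clock 12.3 F [-0.5 -0.8 -1.3] turn [ 0.0015 -0.0007  0.0024] shift [-24.4  -0.5  15.8]
```

View pics/w3.png

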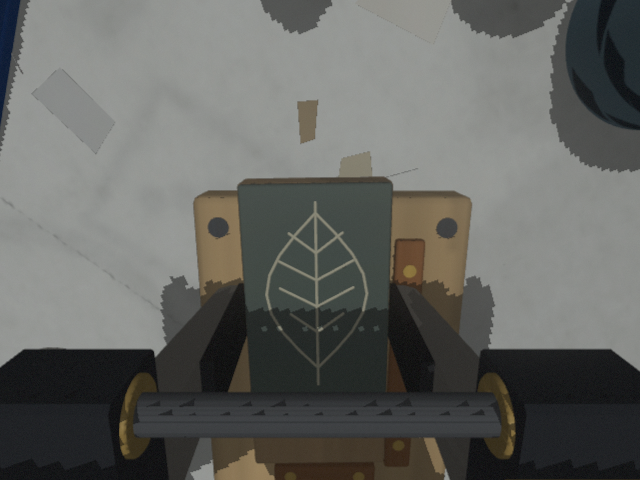

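The picture shows the block held parallel to the jig, with the jig's +x end corners near (195,196) and (470,196) and the long fence at column about 396, right of the block. Measuring the offset from it.

```bash
python3 - <<'E'
from h import *
d=np.load("w3.npz"); s=dict(tool_pos=d["p"],tool_rot=d["q"]); K,T=cam("wrist",s)
r=R.from_quat(d["q"])
for n,uv,z in (("L",(195,196),24),("R",(470,196),24),("holeL",(218.5,228),24),("holeR",(447,228),24),("fenceTop",(396,241),30),("blkL",(239,185),66-1.0),("blkR",(391.5,183),65)):
    p=back(K,T,uv,z)[0]; print(n,p.round(1),"tool",r.inv().apply(p-d["p"]).round(1))
E
```

```text
L [548.5  97.3  24. ] tool [ 43.4 -58.1  49.3]
R [669.9  50.8  24. ] tool [43.3 71.9 49.5]
holeL [552.4  79.2  24. ] tool [ 27.8 -48.   49.3]
holeR [655.3  39.7  24. ] tool [27.8 62.3 49.4]
fenceTop [629.8  44.3  30. ] tool [22.9 36.8 43.4]
blkL [579.   97.1  65. ] tool [ 54.1 -29.5   8.3]
blkR [632.2  77.5  65. ] tool [54.8 27.2  8.4]
```

Call:
servo_tool --plan '[[[0, 0, 0.001], [0, 0, 10], 0.55], [[0, 0, 0.001], [0, 0, 14], 0.55], [[0, 0, 0.001], [-12, 1, 14], 0.55], [[0, 0, 0.001], [-22, 3, 14], 0.55], [[0, 0, 0.001], [-24, 3, 14], 0.55], [[0, 0, 0.001], [-24, 3, 14], 0.55], [[0, 0, 0.001], [-24, 3, 14], 0.55]]'

```text
clock: 13.22
tool_pos: [580.9, 12.5, 58.5]
tool_rot: [0.824, 0.566, 0.0, 0.0]
contact_force: [0.4, 0.7, -1.8]
finger_gap: 0.651
grip_force: 29.9
```

```bash
python3 - <<'E'
from h import *
go([578,13.4,57.5],-21.1)
E
```

```text
at [580.9  12.5  58.5] clock 13.22 F [ 0.4  0.7 -1.8] turn [ 0.0003 -0.0002  0.0012] shift [-0.2 -3.1  1. ]
```

Call:
servo_tool --plan '[[[0, 0, 0], [0, 0, 1.5], 0.55], [[0, 0, 0], [0, 2, 2], 0.55], [[0, 0, 0], [0, 3.5, 2], 0.55], [[0, 0, 0], [0, 4.5, 2], 0.55], [[0, 0, 0], [0, 4.5, 2], 0.55]]'

```text
clock: 13.85
tool_pos: [584.5, 11.0, 56.1]
tool_rot: [0.824, 0.566, -0.0, -0.0]
contact_force: [-1.8, 1.3, -1.6]
finger_gap: 0.65
grip_force: 29.9
```

```bash
cat >> h.py <<'E'
def ft():
    s=state(); r=R.from_quat(s["tool_rot"]).inv(); print("pos",s["tool_pos"].round(1),"F tool",r.apply(s["contact_force"]).round(1),"M tool",r.apply(s["moment"]).round(2),"clock",round(float(s["clock"]),2))
E
python3 - <<'E'
from h import *
ft()
E
```

```text
pos [584.5  11.   56.1] F tool [ 0.6 -2.2  1.6] M tool [0.64 0.17 0.19] clock 13.85
```

Call:
servo_tool --plan '[[[0, 0, 0], [-3, 0.5, 0], 0.55], [[0, 0, 0], [-5, 0.5, 0], 0.55], [[0, 0, 0], [-6.5, 0.5, 0], 0.55], [[0, 0, 0], [-7.5, 0.5, 0], 0.55], [[0, 0, 0], [-7.5, 0.5, 0], 0.55]]'

```text
clock: 14.48
tool_pos: [582.3, 4.4, 56.2]
tool_rot: [0.825, 0.566, 0.0, -0.001]
contact_force: [-3.8, 8.2, -1.3]
finger_gap: 0.651
grip_force: 29.9
```

```bash
python3 - <<'E'
from h import *
ft()
E
```

```text
pos [582.3   4.4  56.2] F tool [ 6.3 -6.5  1.3] M tool [1.16 1.06 0.44] clock 14.47
```

Call:
servo_tool --plan '[[[0, 0, 0], [0.3, -0.3, 1], 0.55], [[0, 0, 0], [0.3, -0.3, 2], 0.55], [[0, 0, 0], [0.3, -0.3, 2.4], 0.55], [[0, 0, 0], [0.3, -0.3, 2.4], 0.55]]'

```text
clock: 14.98
tool_pos: [582.3, 4.5, 54.5]
tool_rot: [0.825, 0.566, 0.0, -0.001]
contact_force: [-5.8, 6.1, 6.6]
finger_gap: 0.648
grip_force: 29.9
```

```bash
python3 - <<'E'
from h import *
ft()
E
```

```text
pos [582.3   4.5  54.5] F tool [ 3.6 -7.6 -6.6] M tool [1.23 0.55 0.49] clock 14.97
```

Block is seated: contact on both fences and on the base. Release and rise, then check with the wrist camera.

Call:
servo_tool --plan '[[[0, 0, 0], [0, -0.3, -0.3], 0.3], [[0, 0, 0], [0, -0.5, -0.5], 0.1], [[0, 0, 0], [0, -0.5, -0.5], 0.05], [[0, 0, 0], [0, -0.5, -20], 0.05], [[0, 0, 0], [5, -0.5, -80], 0.05], [[0, 0, 0], [15, 0, -140], 0.05], [[0, 0, 0], [20, 0, -170], 0.05], [[0, 0, 0], [20, 0, -170], 0.05]]'

```text
clock: 15.98
tool_pos: [591.6, 23.0, 228.0]
tool_rot: [0.824, 0.566, 0.003, 0.002]
contact_force: [0.9, 0.2, 0.0]
finger_gap: 0.947
grip_force: 0.0
```

```bash
python3 - <<'E'
from h import *
s=state(); im=get_image("wrist"); cv2.imwrite("pics/w4.png",im); np.savez("w4.npz",p=s["tool_pos"],q=s["tool_rot"]); ft()
im=get_image("top"); cv2.imwrite("pics/t4.png",im)
E
```

```text
pos [590.3  22.8 225.7] F tool [0.4 0.  1.1] M tool [ 0.12 -0.09  0.06] clock 16.02
```

View pics/w4.png

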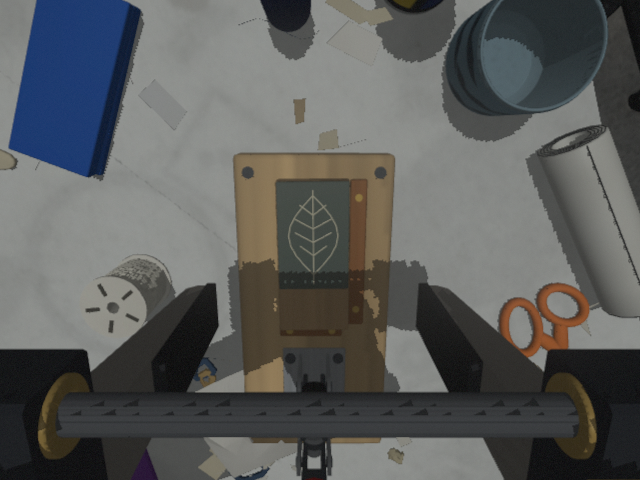

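The block sits flush against the long fence (column 350) and the end stop (row 330), with the ledge toward the clamp. Next I shut the fingers and move to the +x side of the handle.

Call:
servo_tool --plan '[[[0, 0, 0], [-20, -1, 0], 0.5], [[0, 0, 0], [-60, -1, 0], 1], [[0, 0, 0], [-100, -1, 5], 1], [[0, 0, 0], [-125, -1, 30], 1], [[0, 0, 0], [-125, -1, 38], 1], [[0, 0, 0], [-125, -1, 38], 1], [[0, 0, 0], [-125, -1, 38], 1]]' --newtons 30

```text
clock: 16.95
tool_pos: [544.4, -93.2, 186.2]
tool_rot: [0.824, 0.566, 0.0, 0.0]
contact_force: [-0.3, 0.7, 0.5]
finger_gap: 0.209
grip_force: 0.0
```

```bash
cat >> h.py <<'E'
JO=np.array([578.8,-4.5]); JY=68.9
def injig():
    s=state(); p=np.linalg.inv(jigT(JO,JY))@np.r_[s["tool_pos"],1]; print("TCP in jig",p[:3].round(1),"gap",round(float(s["finger_gap"]),3))
E
python3 - <<'E'
from h import *
ft(); injig(); go([0,0,0],-21.1)
E
```

```text
pos [544.4 -93.2 186.2] F tool [ 0.5 -0.5 -0.5] M tool [ 0.09 -0.1  -0.05] clock 16.95
TCP in jig [-95.1   0.2 186.2] gap 0.209
at [544.4 -93.2 186.2] clock 16.95 F [-0.3  0.7  0.5] turn [ 0.0003 -0.0002  0.0019] shift [-108.1 -541.7  186. ]
```

Call:
servo_tool --plan '[[[0, 0, 0], [-5, 0, -3], 1], [[0, 0, 0], [-12, 0, -6], 1], [[0, 0, 0], [-20, 0, -6], 1], [[0, 0, 0], [-32, 0, -6], 1], [[0, 0, 0], [-43, 0, -6], 1], [[0, 0, 0], [-54, 0, -6], 1], [[0, 0, 0], [-64, 0, -6], 1], [[0, 0, 0], [-64, 0, -6], 1]]'

```text
clock: 17.95
tool_pos: [521.4, -153.8, 192.3]
tool_rot: [0.825, 0.566, 0.001, 0.0]
contact_force: [2.6, 4.9, 2.6]
finger_gap: 0.007
grip_force: 2.7
```

```bash
python3 - <<'E'
from h import *
ft(); injig()
E
```

```text
pos [ 521.4 -153.8  192.3] F tool [ 5.6  0.7 -2.6] M tool [-0.11  0.8  -0.03] clock 17.95
TCP in jig [-160.    -0.2  192.3] gap 0.007
```

Pushing the handle along as predicted (5.6 N). I'll follow the arc.

Call:
servo_tool --plan '[[[0, 0, 0], [-10, 0, 2], 1], [[0, 0, 0], [-20, 0, 5], 1], [[0, 0, 0], [-29, 0, 10], 1], [[0, 0, 0], [-38.5, 0, 16], 1], [[0, 0, 0], [-46, 0, 23], 1], [[0, 0, 0], [-53.5, 0, 31], 1], [[0, 0, 0], [-59, 0, 40], 1], [[0, 0, 0], [-64, 0, 49], 1]]'

```text
clock: 18.95
tool_pos: [498.4, -214.1, 143.6]
tool_rot: [0.824, 0.566, 0.0, 0.001]
contact_force: [-0.6, 1.3, 7.9]
finger_gap: 0.005
grip_force: 4.2
```

```bash
python3 - <<'E'
from h import *
ft(); injig()
E
```

```text
pos [ 498.4 -214.1  143.6] F tool [ 0.9 -1.  -7.9] M tool [ 0.17 -0.04  0.06] clock 18.95
TCP in jig [-224.4   -0.4  143.6] gap 0.005
```

Fz is now 7.9 N, so it's pressing from above at about 165°. Next, go past dead centre.

Call:
servo_tool --plan '[[[0, 0, 0], [-2, 0, 6], 1], [[0, 0, 0], [-3, 0, 11], 1], [[0, 0, 0], [-4, 0, 15], 1], [[0, 0, 0], [-5, 0, 19], 1], [[0, 0, 0], [-5, 0, 21], 1], [[0, 0, 0], [-5, 0, 21], 1]]'

```text
clock: 19.7
tool_pos: [496.1, -217.6, 121.6]
tool_rot: [0.824, 0.566, -0.0, -0.0]
contact_force: [-0.5, -0.1, 0.6]
finger_gap: 0.006
grip_force: 0.0
```

```bash
python3 - <<'E'
from h import *
ft(); injig()
E
```

```text
pos [ 496.1 -217.6  121.6] F tool [-0.2 -0.4 -0.6] M tool [ 0.02 -0.05  0.04] clock 19.7
TCP in jig [-228.6    0.5  121.6] gap 0.006
```

Force has dropped to zero: it snapped over. Retreat and inspect.

Call:
servo_tool --plan '[[[0, 0, 0], [0, 0, -50], 1], [[0, 0, 0], [0, 0, -110], 1], [[0, 0, 0], [40, 0, -160], 1], [[0, 0, 0], [100, 0, -180], 1], [[0, 0, 0], [160, 0, -180], 1], [[0, 0, 0], [190, 0, -180], 1], [[0, 0, 0], [190, 0, -180], 1], [[0, 0, 0], [190, 0, -180], 1]]'

```text
clock: 20.7
tool_pos: [564.1, -40.9, 301.8]
tool_rot: [0.824, 0.566, -0.0, 0.0]
contact_force: [-0.2, 0.5, -1.3]
finger_gap: 0.002
grip_force: 0.0
```

```bash
python3 - <<'E'
from h import *
s=state(); im=get_image("wrist"); sc=get_image("scene"); tp=get_image("top"); ft(); K,T=cam("wrist",s)
cv2.imwrite("pics/fin.png",np.hstack([cv2.resize(im,(400,300)),cv2.resize(sc[195:310,185:385],(400,300) ,interpolation=cv2.INTER_CUBIC)]))
hsv=cv2.cvtColor(tp,cv2.COLOR_BGR2HSV); K,T=cam("top")
for b in blobs(cv2.inRange(hsv,(100,150,90),(118,255,255)),200):
    c=b.mean(0)
    if c[1]>150: print("blue",c.round(),rect(back(K,T,b,24)))
E
```

```text
pos [564.1 -41.5 301.9] F tool [-0.4 -0.8 -0.3] M tool [ 0.03 -0.15  0.03] clock 20.85
blue [224. 276.] (array([447.1, 196.2]), 138.7, 65.2, 47.61)
blue [176. 222.] (array([594.2, 334. ]), 139.1, 65.5, -78.63)
```

View pics/fin.png

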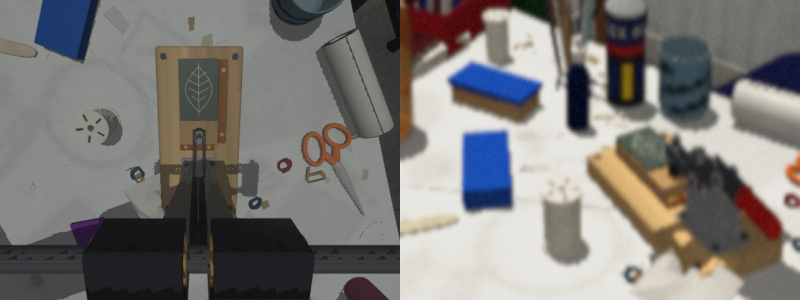

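The clamp is closed: the handle lies flat and the arm is down with its foot on the ledge. The block is still snug, the spacer is square on the pile (47.6°, single 139×65 outline), and the stack hasn't moved. Handing in.

```bash
python3 -c "
from plant import *
print(hand_in())"
```

```text
the job is handed in; nothing more can be done
None
```

The job is handed in at about 21 s of the 72 s allowed. Going by the final images and forces, the spacer lies square on the pile, the block sits snug in the jig with its ledge toward the clamp, and the clamp has snapped closed on the ledge; the hand-in gave no verdict.

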